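# Tuck the blue sample board under the holder's sprung arm

### The arm

A 7-joint arm with a two-finger parallel gripper is mounted at the origin on a cart in front of the work surface, level with it; the furniture and walls round the work are solid. World frame = base frame: x ahead of the robot, y to its left, z up, the work surface at z = 0. Lengths are in m, angles in rad, forces in N, time in s.
With the tool pointing down it reaches from about 0.425 to 0.95 m from the base axis. Payload 4.7 kg.
Tool frame: the origin (TCP) lies midway between the tips of the shut fingers; the grasp point (between the pads) lies 19 mm behind it; z points along the fingers, x is the direction in which the jaws open and shut, and the axes are right-handed (so a half turn about z gives the same grasp; the last joint's range is limited). The gripper opens to 85 mm and grips with 20 to 120 N. Pads are 22 mm wide; open, the fingers measure 114 mm over their backs; the gripper's body (76 mm by 85 mm) begins 54 mm behind the grasp point. The pads swing forward as they close: fully open they stand 13 mm farther back than shut.
Start: joints at [1.298, 0.469, -0.049, 1.532, 0.024, 1.141, -0.082], TCP at [0.163, -0.655, 0.231] pointing down, gripper open.
Joint ranges: [-2.59, 2.59], [-0.33, 1.99], [-1.39, 1.29], [0.1, 2.45], [-1.04, 4.18], [0.21, 1.99], [-2.66, 2.66]. Speed limits (rad/s): [2.57, 2.57, 3.14, 3.14, 3.14, 3.14, 3.14].

### API

Orientations are given as a unit quaternion [w, x, y, z].
In Python, from station import manip gives the robot as it stands.
- The arm moves only by the tool drive_tool, never from a script. Its argument "commands" is a list of rows, each a list of 7 numbers: the shift along the tool's x, y, z in mm, then the turn, a rotation vector about the tool's x, y, z in rad, then the gripper's target within -1 to 1 (fully open at 1, half-way at 0, shut at -1). A call has 1 to 5 rows; each row is the pose to reach, as a shift and turn from the pose commanded when the call began, along the tool's axes at that moment; what a row does not reach only later rows make up. A row lasts 1/12 s, in which the tool goes at most 41.7 mm and 7.16 degrees, less where a joint would pass 70% of its speed; a pose out of reach is approached as far as the arm can. A call with a gripper value outside its range is refused whole. The fingers move at their own pace and stop on an object; "force" is the grip in N (left out, the last holds). Time passes only in rows, so rows that repeat a pose let the fingers close. It gives the time, the measured TCP pose, the force and the opening at its end, in the units of the state.
- manip.state(): the state, without advancing time (a new reading comes with each control period).
- manip.get_image(name): name is "scene" or "top"; returns the picture (420x560x3 uint8, red, green, blue); there is no depth.
- manip.get_calibration(name): a dict with "mtx" (3x3 intrinsics, pixels), "R" (3x3) and "t" (3): a world point X has camera coordinates R X + t. Camera axes: x right, y down, z forward; pixel columns grow to the right and rows downward; lengths in m; the calibration is good to about 2 mm. A picture is of the moment at which its call begins. get_calibration takes no time and is no camera call.
- manip.sign_off(): hands the job in, once; it reports no verdict.
Trained networks look in the newest picture that a camera, given by its name, has taken for a name from the list of things; names that differ only in an ending like _2 or _b are one class to them, and where a whole thing is asked for, a point or a joint stands for the part that bears it (a point fixed in the world has none). Each returns a list of dicts, best first, with "p" (0 to 1); they miss things now and then, are a little off and sometimes report something else, mostly with a low value. They report only what shows in the picture. A call takes as long as a camera call.
- manip.boxes_of(camera, query): "location" ([x, y, z] in m, in world coordinates, good to about 4 mm: the middle of the surface that is visible of it).
- manip.masks_of(camera, query): "pixels" (420x560 bool, what is visible of it).
The state is a dict: "clock": time; "joints": joint angles; "dq": joint speeds; "tau": joint torques, N m; "position": TCP position; "tool_rot": TCP orientation; "ft_force": force on the tool from outside, world axes, zero at the start; "wrist_torque": the same for the moment, N m; "grip_width": finger opening in m.
Only numpy, scipy, OpenCV 4.12 (cv2) and the standard library are available. Lean on these libraries where they do the work, as an engineer would, in place of code of your own. Each camera call takes 0.05 s, during which the arm holds its last target. There are 200 camera calls.

### The job

Take the colour-sample board with the blue bands from the counter and tuck it under the sprung arm of the sloped holder, squarely on top of the red board that is already there, blue bands facing up, and slide it up the slope until its upper end meets the stop. Let go and leave it held flat by the arm; the red board must stay in its place under it, and the yellow board and the other things on the counter must be left where they are.

Things in the scene. Friction and masses are not known exactly. Their poses are not given: they have to be found in the camera images.
- blue_board_centre (a point): centre of the loose board to tuck: light wood, 150 x 58 x 10 mm, about 0.1 kg, three blue bands on its upper face, plain below. x along its length, y across, z out of the banded face. It starts flat on the counter, bands up, x within 0.25 rad of pointing to the right (-y). Its ends are alike; either may go up first.
- yellow_board_centre (a point): centre of a second board of the same size with three yellow bands, lying flat on the counter; leave it there
- red_board_centre (a point): centre of a third board of the same size with three red bands; it lies loose in the holder on the bed, under the arm, and stays there (it may shift a millimetre or two between ledge and stop)
- bed: sloped wooden bed of the holder, 182 x 74 x 10 mm, on a fixed steel base 84 mm wide. Origin: on the bed's upper face, 98 mm above the counter, x up the slope (30 degrees from level, heading -y within 0.3 rad), y across, z out of the bed. The red board fills z = 0 to 10 mm; the blue one ends with its centre at x = 0, y = 0, z = 15 mm. No side walls.
- stop (a point): middle between the lower faces of the two stop posts (each 16 mm wide, at y = +-28 mm, 24 mm high) at the upper end of the bed: bed x = 75, z = 15 mm. The upper end of each board goes against these. At the lower end, with its inner face at bed x = -78 mm, a toe ledge 8 mm high keeps the red board from sliding down
- clip_arm (a joint): lift of the steel arm (30 mm wide, hinged at bed x = 90, y = 0, z = 24 mm): 0 with its rubber pad, at bed x = 30 mm, on the red board, 0.17 on two boards, 1.2 at most. A spring presses the pad down with about 3 N and shuts it when let go. Its ramp rises 20 degrees from the pad to the lip, so a board slid up along the red one lifts it (push of 3 to 12 N).
- clip_lip (a point): middle of the red rounded edge at the free end of the arm's ramp; with the arm at rest it is about 27 mm out from the bed (17 mm above the red board) at bed x = -13 mm
- gel_bottle: speckled pump bottle, 60 mm wide, 141 mm high, origin under its centre; leave alone
- candle_jar: candle in a clear glass, 76 mm wide, 90 mm high, origin under its centre; leave alone
- stapler: green stapler, 131 x 34 x 41 mm, origin under its centre; leave alone
- tape_roll: roll of brown tape lying flat, 92 mm across, 25 mm high, origin under its centre; leave alone

How it is judged:
By the outcome, as a careful person would: the job done as asked, in the order asked, and still so for the second after the job is handed in, with the robot touching nothing.
It also fails if it takes over 35 s, if anything falls off the work surface, if the arm or the gripper's body presses on something with over 40 N, if the wrist force passes 120 N, or if a joint passes its speed limit or range.

## Working session

There is one attempt and no reset: what is moved stays moved. The work goes in short steps, Python scripts to look and compute and a tool call to move; the robot and the scene stay as the last step left them, time stands still between calls to the robot, and variables do not carry over. Pictures are saved under pics/ and viewed, about 8 in all and at most 12, crops included, and the job is handed in when it is done.

Besides the shell and the picture viewer there is one more tool, called after "Call:" as name(argument=value, ...), one argument or row to a line, values as JSON. drive_tool: Moves the arm, as the interface text tells. Its arguments: {"type":"object","properties":{"commands":{"type":"array","items":{"type":"array","items":{"type":"number"}}},"force":{"type":"number"}},"required":["commands"]}

```bash
mkdir -p pics; ls
cat > h.py <<'E'
import numpy as np, cv2
from station import manip
from scipy.spatial.transform import Rotation as R
def save(cam,fn):
    im=manip.get_image(cam); cv2.imwrite('pics/'+fn,im[:,:,::-1]); return im
def proj(cam,X):
    c=manip.get_calibration(cam); p=np.array(c['mtx'])@(np.array(c['R'])@np.array(X).T+np.array(c['t'])[:,None] if np.ndim(X)>1 else np.array(c['R'])@np.array(X)+np.array(c['t'])); return (p[:2]/p[2]).T
def ray(cam,uv,z):
    c=manip.get_calibration(cam); Rm=np.array(c['R']);o=-Rm.T@np.array(c['t'])
    d=Rm.T@np.linalg.inv(np.array(c['mtx']))@np.array([uv[0],uv[1],1.]); return o+d*(z-o[2])/d[2]
E
python3 - <<'E'
from h import *
a=save('scene','s0.png');b=save('top','t0.png')
for cam in('scene','top'):
    c=manip.get_calibration(cam); print(cam,np.round(-np.array(c['R']).T@np.array(c['t']),3))
    for q in('blue_board_centre','red_board_centre','yellow_board_centre','bed','clip_lip','stop'):
        try: print(q,[(round(d['p'],2),np.round(d['location'],3).tolist()) for d in manip.boxes_of(cam,q)[:2]])
        except Exception as e: print(q,e)
    for q in('blue_board_centre','red_board_centre'):
        m=manip.masks_of(cam,q)
        if m:
            r=cv2.minAreaRect(np.argwhere(m[0]['pixels'])[:,::-1].astype(np.float32)); print(q,m[0]['p'],np.round(cv2.boxPoints(r)).tolist())
s=manip.state();print(s)
E
```

```text
pics
scene [-0.223  0.724  0.667]
blue_board_centre [(0.93, [0.636, 0.266, 0.009])]
red_board_centre [(0.74, [0.615, -0.122, 0.094])]
yellow_board_centre [(0.87, [0.466, 0.305, 0.017])]
bed [(0.66, [0.62, -0.168, 0.121])]
clip_lip [(0.61, [0.631, -0.168, 0.142])]
stop [(0.55, [0.623, -0.168, 0.122])]
blue_board_centre 0.82 [[158.0, 266.0], [211.0, 239.0], [218.0, 254.0], [166.0, 280.0]]
red_board_centre 0.7 [[280.0, 198.0], [306.0, 157.0], [323.0, 167.0], [297.0, 209.0]]
top [0.396 0.024 0.958]
blue_board_centre [(0.84, [0.642, 0.258, 0.005]), (0.71, [0.619, -0.122, 0.095])]
red_board_centre [(0.95, [0.619, -0.123, 0.094]), (0.57, [0.631, -0.171, 0.129])]
yellow_board_centre [(0.73, [0.47, 0.293, 0.008])]
bed [(0.62, [0.629, -0.174, 0.132])]
clip_lip [(0.61, [0.634, -0.168, 0.136])]
stop [(0.83, [0.629, -0.175, 0.135])]
blue_board_centre 0.89 [[159.0, 180.0], [221.0, 180.0], [221.0, 204.0], [159.0, 204.0]]
{'clock': 0.9, 'joints': array([ 1.29809367,  0.46855659, -0.0486094 ,  1.53247877,  0.02406528,
        1.14100759, -0.08226977]), 'dq': array([-1.11473567e-03,  1.71416713e-03, -1.86025543e-03,  3.74286374e-05,
       -1.22141209e-03,  1.25363804e-03,  2.55401573e-04]), 'tau': array([-2.61167852e-04, -5.10159338e+01, -4.64827381e-02, -2.38017333e+01,
        1.08405721e-02,  8.97385544e-04, -7.97555600e-06]), 'position': array([ 0.16300708, -0.65504753,  0.23137317]), 'tool_rot': array([ 9.18003823e-06,  7.87853799e-01, -6.15862310e-01,  7.53922953e-05]), 'ft_force': array([-0.13072629,  0.06285115,  0.69195828]), 'wrist_torque': array([ 0.01363604, -0.04514626, -0.09065652]), 'grip_width': 0.08515445704119269}
```

View pics/s0.png

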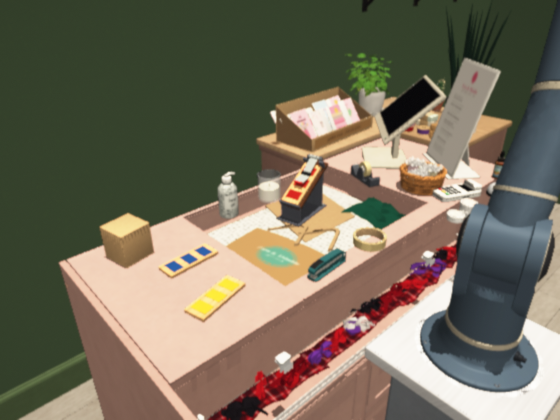

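View pics/t0.png

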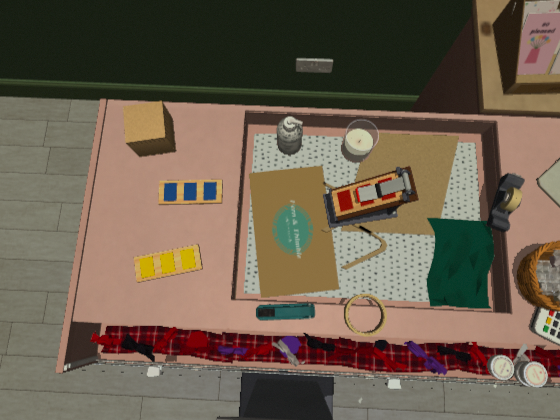

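The scene picture shows the blue board at about (188,260), yellow at (215,297) and the holder at (303,190). In the top view the blue board is at (190,192), its long axis along the image row, and the holder runs from (335,207) up to (410,180). I'll crop closer for the holder pose.

Run:
```python
from h import *
a=cv2.imread('pics/t0.png');b=cv2.imread('pics/s0.png')
A=cv2.resize(a[155:235,315:425],None,fx=5,fy=5,interpolation=cv2.INTER_CUBIC)
B=cv2.resize(b[145:230,270:340],None,fx=4.7,fy=4.7,interpolation=cv2.INTER_CUBIC)
C=cv2.resize(a[170:215,150:230],None,fx=5,fy=5,interpolation=cv2.INTER_CUBIC)[:,:400]
o=np.zeros((600,800,3),np.uint8);o[:400,:550]=A[:, :550]
cv2.imwrite('pics/cA.png',A)
top=np.zeros((400,240,3),np.uint8);b2=cv2.resize(B,(240,291));top[:291]=b2;o[:400,550:790]=top
o[400:600,:400]=C[:200];cv2.imwrite('pics/c0.png',o)
# blue band mask
hsv=cv2.cvtColor(a,cv2.COLOR_BGR2HSV)
m=cv2.inRange(hsv,(100,120,50),(125,255,255))[170:215,150:230]
n,l,s,c=cv2.connectedComponentsWithStats(m);print(s.tolist(),c+[150,170])
```

```text
[[0, 0, 80, 45, 3015], [14, 13, 12, 18, 193], [34, 13, 12, 17, 200], [54, 13, 12, 17, 192]] [[189.50248756 192.17711443]
 [169.70466321 191.64248705]
 [189.555      191.065     ]
 [209.30208333 190.55208333]]
```

View pics/c0.png

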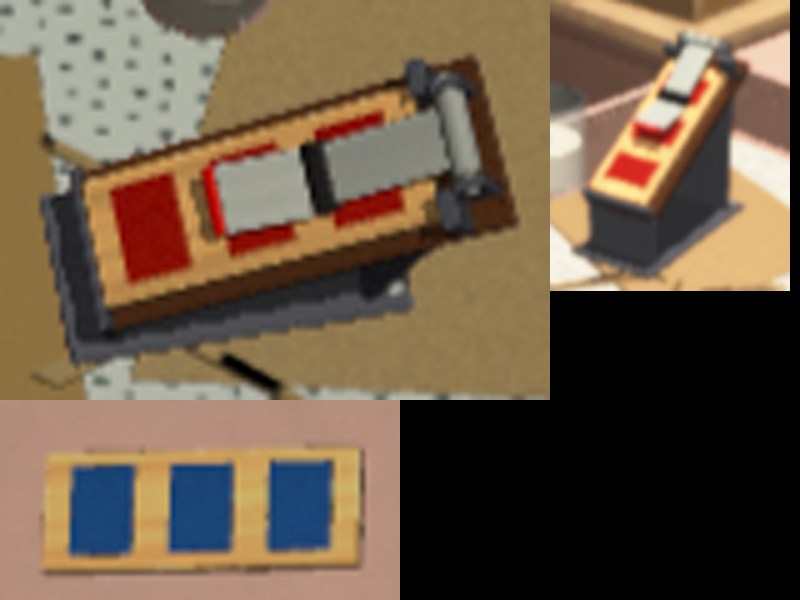

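The crop shows the red board's lower corners at about (85,180) and (108,308) (×5 crop), first red band centre at (151,228), lip from (207,165) to (217,237), and bed upper corners at (475,57) and (518,220). Blue bands are intact and facing up. I'll fit the poses.

```bash
cat >> h.py <<'E'
def bedR(yaw):  # yaw: heading of x from -y toward +x
    h=np.array([np.sin(yaw),-np.cos(yaw),0]);y=np.array([np.cos(yaw),np.sin(yaw),0])
    x=h*np.cos(np.pi/6)+np.array([0,0,.5]);return np.c_[x,y,np.cross(x,y)]
def go(p,Rm):   # shift (mm) and rotvec in tool axes from the current pose
    s=manip.state();q=s['tool_rot'];C=R.from_quat([q[1],q[2],q[3],q[0]]).as_matrix()
    print('t',round(s['clock'],2),'pos',np.round(s['position'],4),'F',np.round(s['ft_force'],1),'w',round(s['grip_width'],4))
    print('shift',np.round(C.T@(np.array(p)-s['position'])*1e3,1),'rot',np.round(R.from_matrix(C.T@Rm).as_rotvec(),3))
E
python3 - <<'E'
from h import *
from scipy.optimize import least_squares
c=lambda u,v:np.array([315+u/5-.4,155+v/5-.4])
pts=[((85,180),(-75,29,10),1),((108,308),(-75,-29,10),1),((151,228),(-48,0,10),1),((207,165),(-13,15,27),0),((217,237),(-13,-15,27),0),((475,57),(0,37,0),2),((518,220),(0,-37,0),2)]
def f(p):
    o=np.array([p[0],p[1],.098]);r=[]
    for (u,X,k) in pts:
        X=np.array(X,float)
        if k==1:X[0]+=p[3]*1e3
        if k==2:X[0]=p[4]*1e3
        r+=list(proj('top',o+bedR(p[2])@X*1e-3)-c(*u))
    return r
s=least_squares(f,[.62,-.15,.25,0,.1]);print(s.x,np.round(s.fun,1))
p=s.x;o=np.array([p[0],p[1],.098])
for n,X in (('lip',(-13,0,27)),('redvis',(-44,0,10)),('lowcorner',(-75,29,10)),('lowcorner-',(-75,-29,10)),('topR',(p[4]*1e3,-37,0))):
    W=o+bedR(p[2])@np.array(X)*1e-3; print(n,np.round(W,3),'scene px',np.round(proj('scene',W),1))
for u in((169.7,191.64),(189.55,191.07),(209.3,190.55)):print(ray('top',u,.01))
cs=[(158,180.6),(158.2,204.3),(221.6,203),(221.8,179.5)]
print([np.round(ray('top',(150+a/5-.4,170+(b-400)/5-.4),.01),4).tolist() for a,b in((46,455),(43,572),(361,568),(361,450))])
E
```

```text
[ 0.62752295 -0.14293338  0.21027992  0.00077173  0.10069359] [-0.3  0.1  0.  -0.3  0.2 -0.1 -0.4  0.5  0.5 -0.3  0.  -0.9 -0.1  0.9]
lip [ 0.622 -0.119  0.115] scene px [297.7 182.1]
redvis [ 0.619 -0.101  0.085] scene px [294.2 193.5]
lowcorner [ 0.641 -0.068  0.069] scene px [281. 199.]
lowcorner- [ 0.585 -0.081  0.069] scene px [297.3 204.1]
topR [ 0.61  -0.236  0.148] scene px [328.  162.3]
[0.6373744  0.30768696 0.01      ]
[0.64101069 0.26069012 0.01      ]
[0.64451399 0.21390768 0.01      ]
[[0.6633, 0.3368, 0.01], [0.606, 0.3314, 0.01], [0.6151, 0.1817, 0.01], [0.673, 0.1865, 0.01]]
```

Run:
```python
from h import *
from scipy.optimize import least_squares
c=lambda u,v:np.array([315+u/5-.4,155+v/5-.4])
d=lambda u,v:np.array([270+(u-550)/3.43-.4,145+v/3.43-.4])
pts=[((85,180),(-75,29,10),1),((108,308),(-75,-29,10),1),((151,228),(-48,0,10),1),((207,165),(-13,15,27),0),((217,237),(-13,-15,27),0),((475,57),(0,37,0),2),((518,220),(0,-37,0),2)]
pts=[('top',c(*u),X,k) for u,X,k in pts]+[('scene',d(*u),X,k) for u,X,k in (((590,193),(-75,29,10),1),((653,212),(-75,-29,10),1),((632,168),(-48,0,10),1),((747,65),(0,-37,0),2))]
def f(p):
    o=np.array([p[0],p[1],.098]);r=[]
    for (cam,u,X,k) in pts:
        X=np.array(X,float)
        if k==1:X[0]+=p[3]*1e3
        if k==2:X[0]=p[4]*1e3
        r+=list(proj(cam,o+bedR(p[2])@X*1e-3)-u)
    return r
s=least_squares(f,[.62,-.15,.25,0,.1]);print(s.x,np.round(s.fun,1))
y=.076;G=np.array([[np.cos(y),-0,0]]);x=np.array([np.cos(y),np.sin(y),0]);z=np.array([0,0,-1.]);Rg=np.c_[x,np.cross(z,x),z]
go([.6375,.295,.25],Rg)
C=manip.state()['tool_rot']
C=R.from_quat([*C[1:],C[0]]).as_matrix();print(np.round(C,3))
for w in([.4,-.5,.3],[.58,-.25,.3],[.65,0,.3]):print(np.round(C.T@(np.array(w)-manip.state()['position'])*1e3,0))
```

```text
[ 0.62753396 -0.14401789  0.2194623  -0.00100306  0.09894916] [-0.6  0.6 -0.   0.2  0.   0.3  0.1  0.6  1.1 -0.2 -0.5 -1.  -0.3  0.8
 -0.  -1.6 -2.  -2.1  0.2  1.1  0.8 -1.1]
t 0.9 pos [ 0.163  -0.655   0.2314] F [-0.1  0.1  0.7] w 0.0852
shift [-807.4 -689.8  -18.7] rot [ 0.    -0.    -1.403]
[[ 0.241 -0.97   0.   ]
 [-0.97  -0.241 -0.   ]
 [ 0.    -0.    -1.   ]]
[ -93. -267.  -69.]
[-292. -502.  -69.]
[-518. -631.  -69.]
```

Call:
drive_tool(
  commands=[
    [-60,-170,-69,0,0,-0.6,1],
    [-60,-170,-69,0,0,-0.6,1],
    [-60,-170,-69,0,0,-0.6,1],
    [-60,-170,-69,0,0,-0.6,1],
    [-60,-170,-69,0,0,-0.6,1],
  ],
  force=60,
)

```text
clock: 1.32
position: [0.3183, -0.5529, 0.3025]
tool_rot: [-0.0, 0.937, -0.35, 0.002]
ft_force: [1.5, 0.7, -0.7]
grip_width: 0.0853
```

```bash
cat >> h.py <<'E'
y=.076;x=np.array([np.cos(y),np.sin(y),0]);z=np.array([0,0,-1.]);Rg=np.c_[x,np.cross(z,x),z]
E
python3 -c "
from h import *
for w in([.58,-.25,.3],[.66,0,.3],[.6375,.295,.25]):go(w,Rg)"
```

```text
t 1.32 pos [ 0.3183 -0.5529  0.3025] F [ 1.5  0.7 -0.7] w 0.0853
shift [  -1.4 -400.3    3.2] rot [-0.    -0.004 -0.792]
t 1.32 pos [ 0.3183 -0.5529  0.3025] F [ 1.5  0.7 -0.7] w 0.0853
shift [-105.2 -641.4    3.2] rot [-0.    -0.004 -0.792]
t 1.32 pos [ 0.3183 -0.5529  0.3025] F [ 1.5  0.7 -0.7] w 0.0853
shift [-316.  -849.1   52.9] rot [-0.    -0.004 -0.792]
```

Call:
drive_tool(
  commands=[
    [-5,-250,0,0,0,-0.625,1],
    [-5,-250,0,0,0,-0.625,1],
    [-5,-250,0,0,0,-0.625,1],
    [-5,-250,0,0,0,-0.625,1],
    [-5,-208,0,0,0,-0.625,1],
  ],
)

```text
clock: 1.73
position: [0.449, -0.3954, 0.3007]
tool_rot: [0.0, 0.999, -0.048, 0.0]
ft_force: [0.9, -0.2, 0.8]
grip_width: 0.0858
```

```bash
python3 -c "
from h import *
for w in([.58,-.25,.3],[.66,0,.3],[.6375,.295,.25]):go(w,Rg)"
```

```text
t 1.73 pos [ 0.449  -0.3954  0.3007] F [ 0.9 -0.2  0.8] w 0.0858
shift [ 116.5 -157.3    0.6] rot [ 0.001 -0.    -0.172]
t 1.73 pos [ 0.449  -0.3954  0.3007] F [ 0.9 -0.2  0.8] w 0.0858
shift [ 172.1 -413.8    0.5] rot [ 0.001 -0.    -0.172]
t 1.73 pos [ 0.449  -0.3954  0.3007] F [ 0.9 -0.2  0.8] w 0.0858
shift [ 121.4 -705.3   50.3] rot [ 0.001 -0.    -0.172]
```

Now toward the board, passing above the holder at 0.3 m.

Call:
drive_tool(
  commands=[
    [70,-188,0,0,0,-0.172,1],
    [70,-188,0,0,0,-0.172,1],
    [70,-188,0,0,0,-0.172,1],
    [70,-188,0,0,0,-0.172,1],
    [70,-188,0,0,0,-0.172,1],
  ],
)

```text
clock: 2.15
position: [0.5378, -0.2137, 0.3007]
tool_rot: [-0.0, 0.999, 0.036, 0.001]
ft_force: [0.7, 0.5, -0.8]
grip_width: 0.0854
```

Call:
drive_tool(
  commands=[
    [75,-193,0,0,0,0,1],
    [75,-193,0,0,0,0,1],
    [75,-193,0,0,0,0,1],
    [75,-193,0,0,0,0,1],
    [75,-193,0,0,0,0,1],
  ],
)

```text
clock: 2.57
position: [0.5983, -0.0173, 0.3006]
tool_rot: [0.0, 0.999, 0.035, 0.0]
ft_force: [1.4, -0.2, 0.5]
grip_width: 0.0854
```

```bash
python3 -c "
from h import *
for w in([.66,0,.3],[.6375,.295,.1],[.6375,.295,-.002]):go(w,Rg)"
```

```text
t 2.57 pos [ 0.5983 -0.0173  0.3006] F [ 1.4 -0.2  0.5] w 0.0854
shift [ 62.7 -13.    0.6] rot [ 0.    -0.001 -0.006]
t 2.57 pos [ 0.5983 -0.0173  0.3006] F [ 1.4 -0.2  0.5] w 0.0854
shift [  60.8 -308.9  200.6] rot [ 0.    -0.001 -0.006]
t 2.57 pos [ 0.5983 -0.0173  0.3006] F [ 1.4 -0.2  0.5] w 0.0854
shift [  60.7 -308.9  302.6] rot [ 0.    -0.001 -0.006]
```

Call:
drive_tool(
  commands=[
    [30,-180,80,0,0,0,1],
    [30,-180,80,0,0,0,1],
    [30,-180,80,0,0,0,1],
    [30,-180,80,0,0,0,1],
    [30,-180,80,0,0,0,1],
  ],
)

```text
clock: 2.98
position: [0.6146, 0.1657, 0.2192]
tool_rot: [-0.0, 0.999, 0.036, -0.0]
ft_force: [0.6, 0.6, 0.1]
grip_width: 0.0852
```

Call:
drive_tool(
  commands=[
    [24,-113,120,0,0,0,1],
    [24,-113,120,0,0,0,1],
    [24,-113,120,0,0,0,1],
    [24,-113,120,0,0,0,1],
    [24,-113,120,0,0,0,1],
  ],
)

```text
clock: 3.4
position: [0.6264, 0.2825, 0.0934]
tool_rot: [-0.001, 0.999, 0.039, -0.005]
ft_force: [-1.3, 0.0, -0.7]
grip_width: 0.0854
```

```bash
python3 -c "
from h import *
go([.6375,.295,-.002],Rg)
a=save('top','t1.png');b=save('scene','s1.png')
for c in('top','scene'):print([(d['p'],d['location']) for d in manip.boxes_of(c,'blue_board_centre')])
A=cv2.resize(a[140:240,120:240],None,fx=4,fy=4);B=cv2.resize(b[200:300,140:230],None,fx=3.5,fy=4)
cv2.imwrite('pics/c1.png',np.hstack([A,B])[:,:,::-1])"
```

```text
t 3.4 pos [0.6264 0.2825 0.0934] F [-1.3  0.  -0.7] w 0.0854
shift [ 13.  -11.5  95.3] rot [-0.002  0.01   0.002]
[(0.62, [0.6707, 0.192, 0.007])]
[(0.58, [0.6381, 0.2681, 0.0091])]
```

View pics/c1.png

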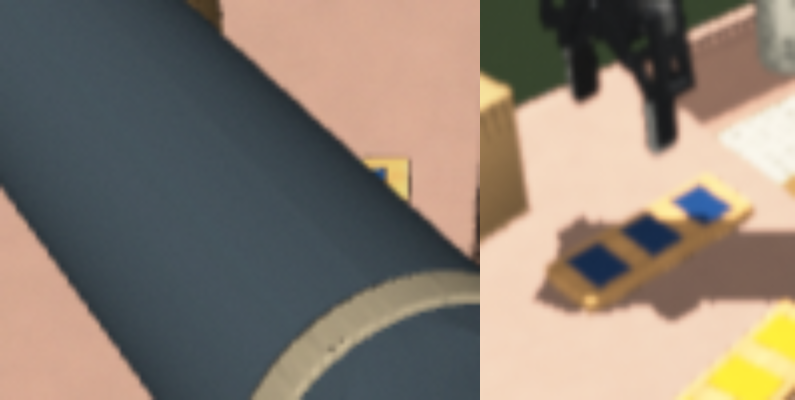

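The gripper is above the left part of the blue board with the fingers straddling its width. In the scene crop the fingers are at (585,90) and (655,140), and the board at (650,240). I'm descending.

Call:
drive_tool(
  commands=[
    [12,-12,40,0,0.01,0,1],
    [12,-12,75,0,0.01,0,1],
    [12,-12,90,0,0.01,0,1],
    [12,-12,93,0,0.01,0,1],
    [12,-12,93,0,0.01,0,1],
  ],
)

```text
clock: 4.02
position: [0.643, 0.288, 0.0076]
tool_rot: [0.0, 0.999, 0.034, 0.005]
ft_force: [-0.0, 0.1, 1.0]
grip_width: 0.0855
```

```bash
python3 -c "
from h import *
go([.6375,.295,-.0015],Rg)"
```

```text
t 4.02 pos [0.643  0.288  0.0076] F [-0.   0.1  1. ] w 0.0855
shift [-5.1 -7.4  9.1] rot [ 0.001 -0.01  -0.008]
```

Call:
drive_tool(
  commands=[
    [-5,-7,9,0,-0.01,-0.008,1],
    [-5,-7,9,0,-0.01,-0.008,1],
    [-5,-7,9,0,-0.01,-0.008,1],
  ],
)

```text
clock: 4.27
position: [0.6373, 0.2974, -0.0003]
tool_rot: [-0.001, 0.999, 0.04, 0.001]
ft_force: [-0.3, -0.2, -0.8]
grip_width: 0.0853
```

```bash
python3 -c "
from h import *
go([.6375,.295,-.0015],Rg)"
```

```text
t 4.27 pos [ 6.373e-01  2.974e-01 -3.000e-04] F [-0.3 -0.2 -0.8] w 0.0853
shift [0.  2.4 1.2] rot [-0.001 -0.001  0.003]
```

Call:
drive_tool(
  commands=[
    [0,1,1,0,0,0,-1],
    [0,1,1,0,0,0,-1],
    [0,1,1,0,0,0,-1],
    [0,1,1,0,0,0,-1],
    [0,1,1,0,0,0,-1],
  ],
  force=60,
)

```text
clock: 4.68
position: [0.6382, 0.2953, -0.0016]
tool_rot: [-0.0, 0.999, 0.039, 0.001]
ft_force: [-1.0, -0.7, 5.6]
grip_width: 0.0564
```

Call:
drive_tool(
  commands=[
    [0,0,0,0,0,0,-1],
    [0,0,0,0,0,0,-1],
    [0,0,0,0,0,0,-1],
  ],
)

```text
clock: 4.93
position: [0.6382, 0.2953, -0.0016]
tool_rot: [-0.0, 0.999, 0.039, 0.001]
ft_force: [-0.7, -0.3, 4.9]
grip_width: 0.0557
```

Call:
drive_tool(
  commands=[
    [0,0,-20,0,0,0,-1],
    [0,0,-60,0,0,0,-1],
    [0,40,-100,0,0,0,-1],
    [0,80,-140,0,0,0,-1],
    [0,100,-180,0,0,0,-1],
  ],
)

```text
clock: 5.35
position: [0.6427, 0.2105, 0.1502]
tool_rot: [0.001, 0.999, 0.039, -0.002]
ft_force: [1.2, -2.2, -2.0]
grip_width: 0.0564
```

```bash
cat >> h.py <<'E'
O=np.array([.6275,-.1435,.098]);BR=bedR(.215)
RP=np.c_[BR[:,1],-BR[:,0],-BR[:,2]]; RP=RP if np.linalg.det(RP)>0 else None
def bed(x,yy,zz):return O+BR@np.array([x,yy,zz])*1e-3
E
python3 -c "
from h import *
print(RP)
b=save('scene','s2.png');cv2.imwrite('pics/c2.png',cv2.resize(b[130:290,150:330],None,fx=4,fy=3.7)[:,:,::-1])
go(bed(-135,0,7.5),RP);go(bed(-135,0,67.5),RP)"
```

```text
None
t 5.4 pos [0.6484 0.2057 0.1584] F [ 2.8 -3.9  4. ] w 0.0558Traceback (most recent call last):
  File "<string>", line 5, in <module>
    go(bed(-135,0,7.5),RP);go(bed(-135,0,67.5),RP)
    ~~^^^^^^^^^^^^^^^^^^^^
  File "h.py", line 17, in go
    print('shift',np.round(C.T@(np.array(p)-s['position'])*1e3,1),'rot',np.round(R.from_matrix(C.T@Rm).as_rotvec(),3))
                                                                                               ~~~^~~
ValueError: matmul: Input operand 1 does not have enough dimensions (has 0, gufunc core with signature (n?,k),(k,m?)->(n?,m?) requires 1)
```

View pics/c2.png

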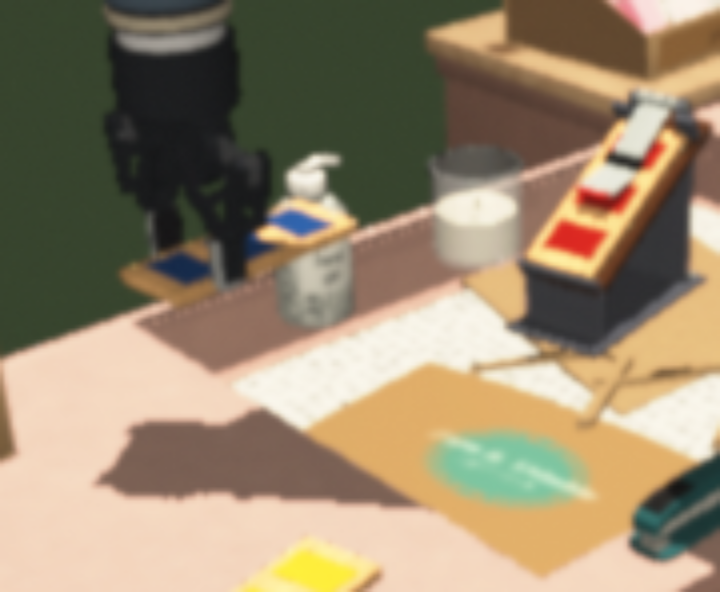

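The board is held level: in the crop the bands run from (180,265) to (300,222), and the fingers straddle it on the lower side. Now I'll tilt and go to the pre-insertion pose.

```bash
sed -i 's/^RP=.*/RP=np.c_[BR[:,1],BR[:,0],-BR[:,2]]/' h.py; python3 -c "
from h import *
print(np.linalg.det(RP))
print(ray('top',(290,135),.1),bed(-140,0,50))
go(bed(-140,0,50),RP)"
```

```text
1.0
[0.75675771 0.02824317 0.1       ] [ 0.59629931 -0.0006235   0.07130127]
t 5.4 pos [0.6484 0.2057 0.1584] F [ 2.8 -3.9  4. ] w 0.0558
shift [-67.2 201.8  87.4] rot [-0.518  0.029 -0.144]
```

Call:
drive_tool(
  commands=[
    [-13,40,0,-0.1,0.006,-0.03,-1],
    [-26,80,0,-0.22,0.012,-0.06,-1],
    [-40,110,0,-0.34,0.018,-0.09,-1],
    [-55,140,20,-0.46,0.025,-0.12,-1],
    [-67,160,30,-0.518,0.029,-0.144,-1],
  ],
)

```text
clock: 5.82
position: [0.5874, 0.048, 0.1193]
tool_rot: [0.257, 0.96, 0.11, 0.024]
ft_force: [-1.9, -0.7, -2.6]
grip_width: 0.056
```

Call:
drive_tool(
  commands=[
    [0,0,0,0,0,0,-1],
    [0,0,0,0,0,0,-1],
  ],
)

```text
clock: 5.98
position: [0.5879, 0.0483, 0.1193]
tool_rot: [0.255, 0.96, 0.109, 0.023]
ft_force: [-0.4, 1.3, -1.1]
grip_width: 0.0559
```

```bash
python3 -c "
from h import *
go(bed(-140,0,20),RP)"
```

```text
t 5.98 pos [0.5879 0.0483 0.1193] F [-0.4  1.3 -1.1] w 0.0559
shift [-1.9 19.4 96.3] rot [-0.005  0.006  0.013]
```

Call:
drive_tool(
  commands=[
    [-2,12,30,-0.005,0.006,0.013,-1],
    [-2,19,60,-0.005,0.006,0.013,-1],
    [-2,19,80,-0.005,0.006,0.013,-1],
    [-2,19,80,-0.005,0.006,0.013,-1],
    [-2,19,80,-0.005,0.006,0.013,-1],
  ],
)

```text
clock: 6.4
position: [0.5999, -0.0065, 0.0605]
tool_rot: [0.256, 0.961, 0.103, 0.029]
ft_force: [1.3, -0.6, -0.2]
grip_width: 0.0561
```

```bash
python3 -c "
from h import *
go(bed(-140,0,20),RP)
a=save('top','t3.png');b=save('scene','s3.png')
A=cv2.resize(a[155:235,280:425],None,fx=5.5,fy=5.5)
B=cv2.resize(b[140:240,240:340],None,fx=6,fy=6)
cv2.imwrite('pics/c3a.png',A[:,:,::-1]);cv2.imwrite('pics/c3b.png',B[:,:,::-1])
# predicted blue centre/ends
s=manip.state();q=s['tool_rot'];C=R.from_quat([*q[1:],q[0]]).as_matrix()
for X in((29,110,-8.4),(-29,110,-8.4)):
  W=s['position']+C@np.array(X)*1e-3;print(X,proj('top',W),proj('scene',W))"
```

```text
t 6.4 pos [ 0.5999 -0.0065  0.0605] F [ 1.3 -0.6 -0.2] w 0.0561
shift [-2.3 -0.2 17.4] rot [-0.002 -0.002 -0.003]
(29, 110, -8.4) [342.97795915 181.15366994] [283.99030979 179.63403619]
(-29, 110, -8.4) [348.58711799 207.76710303] [300.57861225 184.37130104]
```

View pics/c3a.png

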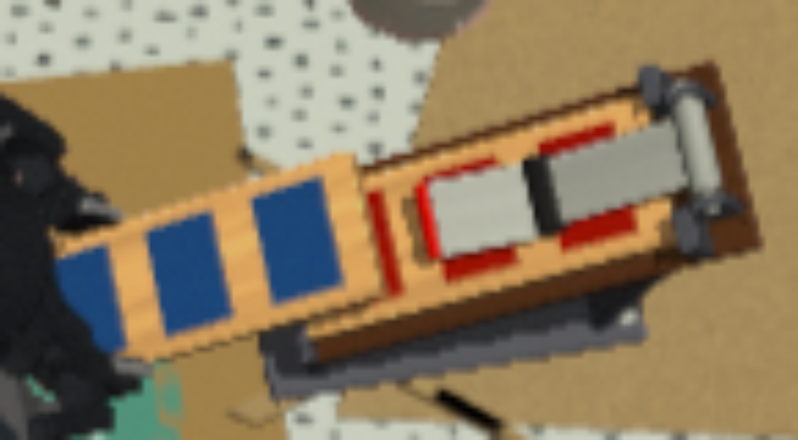

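View pics/c3b.png

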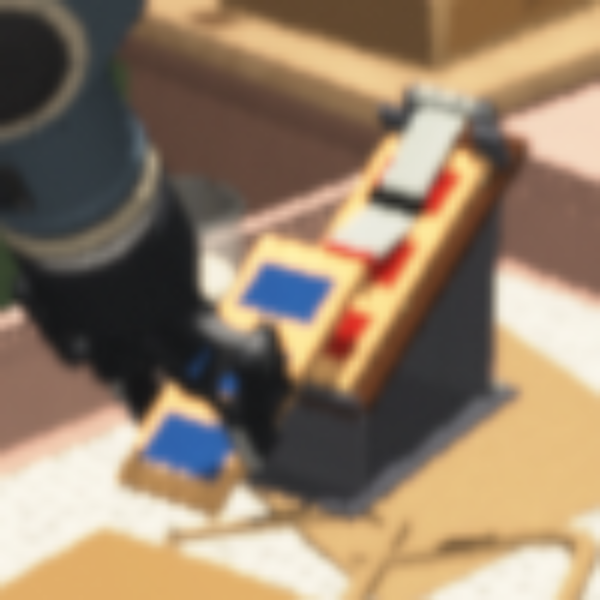

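The top crop shows the blue board in line with the bed, front corners at (353,155) and (383,300). The lip is at (428,220), ahead of it, with some red band visible between. The scene crop agrees. I'll measure the lateral offset between blue and red in the same camera.

Run:
```python
from h import *
s=manip.state();q=s['tool_rot'];C=R.from_quat([*q[1:],q[0]]).as_matrix()
def rp(cam,uv,P,n):
    c=manip.get_calibration(cam);Rm=np.array(c['R']);o=-Rm.T@np.array(c['t']);d=Rm.T@np.linalg.inv(np.array(c['mtx']))@np.array([*uv,1.]);return o+d*(n@(P-o))/(n@d)
t=lambda u,v:(280+u/5.5-.4,155+v/5.5-.4)
r=lambda u,v:(315+u/5-.4,155+v/5-.4)
sc=lambda u,v:(240+u/6-.4,140+v/6-.4)
P=s['position']+C@np.array([0,0,-.0084])
def show(n,cam,l,P,nn):
    for uv in l: print(n,uv,np.round(BR.T@(rp(cam,uv,P,nn)-O)*1e3,1))
show('blue','top',[t(353,155),t(383,300),t(298,242),t(190,275)],P,C[:,2])
show('red','top',[r(85,180),r(108,308),r(151,228),r(405,85),r(440,218)],bed(0,0,10),BR[:,2])
show('blueS','scene',[sc(268,238),sc(362,263),sc(287,292)],P,C[:,2])
show('redS','scene',[sc(390,137),sc(490,165)],bed(0,0,10),BR[:,2])
print('tool in bed',np.round(BR.T@(s['position']-O)*1e3,1))
```

```text
blue (343.7818181818182, 182.78181818181818) [-29.5  28.3  47.8]
blue (349.23636363636365, 209.14545454545456) [-29.8 -28.9  47.5]
blue (333.7818181818182, 198.6) [-58.3   1.6  47.7]
blue (314.1454545454546, 204.6) [-105.2    0.8   47.8]
red (331.6, 190.6) [-73.8  29.5  10. ]
red (336.20000000000005, 216.2) [-75.2 -29.   10. ]
red (344.8, 200.2) [-48.3   0.3  10. ]
red (395.6, 171.6) [71.8 29.4 10. ]
red (402.6, 198.2) [ 72.8 -28.3  10. ]
blueS (284.2666666666667, 179.26666666666665) [-29.   32.1  47.8]
blueS (299.93333333333334, 183.43333333333334) [-28.1 -22.2  47.5]
blueS (287.43333333333334, 188.26666666666665) [-55.3   5.4  47.7]
redS (304.6, 162.43333333333334) [72.2 28.8 10. ]
redS (321.2666666666667, 167.1) [ 70.2 -31.7  10. ]
tool in bed [-140.5    3.5   39.5]
```

Call:
drive_tool(
  commands=[
    [-2,0,12,0,0,0,-1],
    [-2,0,20,0,0,0,-1],
    [-2,0,25,0,0,0,-1],
    [-2,0,27,0,0,0,-1],
    [-2,0,27,0,0,0,-1],
  ],
)

```text
clock: 6.92
position: [0.6, -0.021, 0.0367]
tool_rot: [0.257, 0.96, 0.103, 0.029]
ft_force: [-0.1, 1.2, -1.6]
grip_width: 0.0558
```

```bash
python3 -c "
from h import *
go(bed(-140,0,10),RP);s=manip.state();print(np.round(BR.T@(s['position']-O)*1e3,1),BR.T@s['ft_force'])"
```

```text
t 6.92 pos [ 0.6    -0.021   0.0367] F [-0.1  1.2 -1.6] w 0.0558
shift [ 0.8 -0.6 -0.3] rot [ 0.    -0.001 -0.002]
[-139.4   -0.8    9.7] [-1.89003466  0.14728772 -0.77950989]
```

Call:
drive_tool(
  commands=[
    [1,0,1,0,0,0,-1],
    [1,0,1,0,0,0,-1],
    [1,0,1,0,0,0,-1],
  ],
)

```text
clock: 7.17
position: [0.6016, -0.0204, 0.0367]
tool_rot: [0.257, 0.96, 0.103, 0.029]
ft_force: [-0.6, 0.3, -1.1]
grip_width: 0.0563
```

Call:
drive_tool(
  commands=[
    [0,0,1,0,0,0,-1],
    [0,0,1,0,0,0,-1],
    [0,0,1,0,0,0,-1],
  ],
)

```text
clock: 7.42
position: [0.6015, -0.0212, 0.0356]
tool_rot: [0.257, 0.96, 0.103, 0.029]
ft_force: [0.8, -0.1, -1.9]
grip_width: 0.0565
```

```bash
python3 -c "
from h import *
s=manip.state();print(np.round(BR.T@(s['position']-O)*1e3,1),BR.T@s['ft_force'],s['wrist_torque'])
b=save('scene','s4.png')
B=cv2.resize(b[150:230,260:340],None,fx=7,fy=7)
cv2.imwrite('pics/c4.png',B[:,:,::-1])"
```

```text
[-139.5    0.7    8.5] [-0.76279064  0.74069435 -1.7872668 ] [0.58588428 0.14295252 0.03860188]
```

View pics/c4.png

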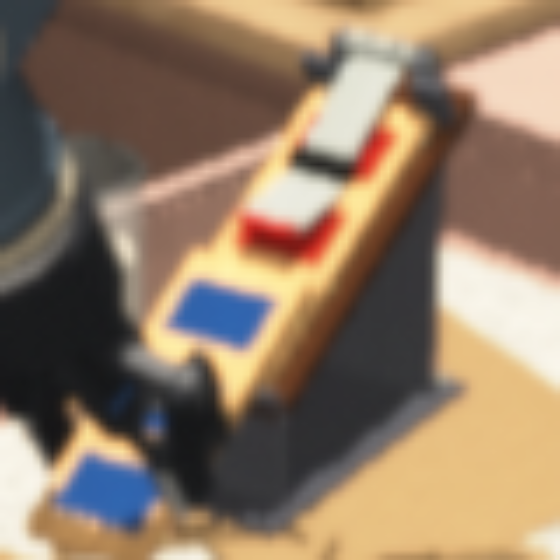

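The crop shows the blue board lying in line just above the red one, front edge from (210,245) to (310,285), below the lip at (280,230). I'm lowering to contact.

Call:
drive_tool(
  commands=[
    [-0.5,0,1,0,0,0,-1],
    [-0.5,0,1,0,0,0,-1],
    [-0.5,0,1,0,0,0,-1],
  ],
)

```text
clock: 7.72
position: [0.6012, -0.0217, 0.0348]
tool_rot: [0.257, 0.96, 0.103, 0.029]
ft_force: [0.3, 0.3, -0.5]
grip_width: 0.0562
```

Call:
drive_tool(
  commands=[
    [0,0,1,0,0,0,-1],
    [0,0,1,0,0,0,-1],
    [0,0,1,0,0,0,-1],
  ],
)

```text
clock: 7.97
position: [0.6013, -0.022, 0.034]
tool_rot: [0.257, 0.96, 0.103, 0.029]
ft_force: [-1.0, 1.5, 2.5]
grip_width: 0.0561
```

```bash
cat >> h.py <<'E'
def st():
    s=manip.state();print(round(s['clock'],2),'bedpos',np.round(BR.T@(s['position']-O)*1e3,1),'bedF',np.round(BR.T@s['ft_force'],1),'T',np.round(BR.T@s['wrist_torque'],2),'w',s['grip_width'])
E
python3 -c "
from h import *
st()"
```

```text
7.97 bedpos [-139.6    0.3    6.8] bedF [-0.2 -0.6  3. ] T [-0.09  0.52 -0.  ] w 0.05608038327708397
```

Call:
drive_tool(
  commands=[
    [0,5,-0.5,0,0,0,-1],
    [0,12,-0.5,0,0,0,-1],
    [0,19,-0.5,0,0,0,-1],
    [0,26,-0.5,0,0,0,-1],
    [0,30,-0.5,0,0,0,-1],
  ],
  force=80,
)

```text
clock: 8.38
position: [0.6071, -0.0473, 0.05]
tool_rot: [0.256, 0.961, 0.103, 0.03]
ft_force: [-2.6, 7.2, 2.2]
grip_width: 0.0552
```

```bash
python3 -c "
from h import *
st()"
```

```text
8.38 bedpos [-109.2    0.6    7.6] bedF [-5.5 -1.   5.7] T [-0.29  1.61 -0.07] w 0.055227237607083576
```

Call:
drive_tool(
  commands=[
    [0,7,0,0,0,0,-1],
    [0,14,0,0,0,0,-1],
    [0,21,0,0,0,0,-1],
    [0,28,0,0,0,0,-1],
    [0,32,0,0,0,0,-1],
  ],
)

```text
clock: 8.8
position: [0.6122, -0.0709, 0.0644]
tool_rot: [0.254, 0.961, 0.104, 0.03]
ft_force: [-1.8, 9.7, -2.5]
grip_width: 0.0555
```

```bash
python3 -c "
from h import *
st()
a=save('top','t5.png');b=save('scene','s5.png')
A=cv2.resize(a[155:235,310:425],None,fx=4,fy=4)
B=cv2.resize(b[150:230,260:340],None,fx=4.5,fy=4)
cv2.imwrite('pics/c5.png',np.hstack([A,B])[:,:,::-1])"
```

```text
8.8 bedpos [-81.    0.5   8. ] bedF [-9.8  0.3  2.8] T [-0.22  2.43 -0.04] w 0.055474737052492534
```

View pics/c5.png

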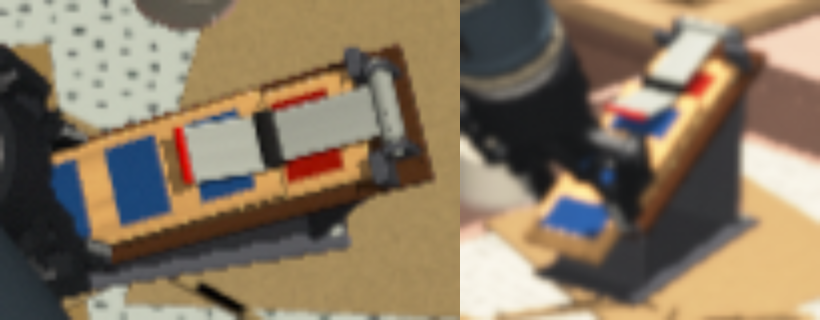

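The blue board is under the arm, front edge near the pad at (265,140), and in line with the red one. I'm continuing up.

Call:
drive_tool(
  commands=[
    [0,8,0,0,0,0,-1],
    [0,16,0,0,0,0,-1],
    [0,23,0,0,0,0,-1],
    [0,29,0,0,0,0,-1],
    [0,35,0,0,0,0,-1],
  ],
)

```text
clock: 9.32
position: [0.6188, -0.1015, 0.0823]
tool_rot: [0.255, 0.961, 0.104, 0.03]
ft_force: [-1.6, 7.8, 0.7]
grip_width: 0.0559
```

```bash
python3 -c "
from h import *
st();go(bed(-35.5,0.5,8),RP)"
```

```text
9.32 bedpos [-45.    0.4   7.9] bedF [-6.6  0.1  4.6] T [-0.25  1.98 -0.06] w 0.055863064955054983
t 9.32 pos [ 0.6188 -0.1015  0.0823] F [-1.6  7.8  0.7] w 0.0559
shift [ 0.1  9.5 -0.2] rot [-0.005 -0.004 -0.001]
```

Call:
drive_tool(
  commands=[
    [0,2,0,0,0,0,-1],
    [0,4,0,0,0,0,-1],
    [0,6,0,0,0,0,-1],
    [0,6,0,0,0,0,-1],
  ],
)

```text
clock: 9.65
position: [0.6199, -0.1068, 0.0855]
tool_rot: [0.255, 0.961, 0.104, 0.03]
ft_force: [-1.4, 7.9, 1.3]
grip_width: 0.0551
```

```bash
python3 -c "
from h import *
st()"
```

```text
9.65 bedpos [-38.7   0.4   7.9] bedF [-6.3  0.3  5.1] T [-0.25  1.84 -0.07] w 0.05509807175383832
```

Call:
drive_tool(
  commands=[
    [0,1,0,0,0,0,-1],
    [0,2,0,0,0,0,-1],
    [0,3,0,0,0,0,-1],
    [0,3,0,0,0,0,-1],
  ],
)

```text
clock: 9.98
position: [0.6204, -0.1091, 0.0868]
tool_rot: [0.255, 0.961, 0.104, 0.03]
ft_force: [-1.7, 7.8, 1.6]
grip_width: 0.0547
```

```bash
python3 -c "
from h import *
st()"
```

```text
9.98 bedpos [-36.    0.4   7.9] bedF [-6.1  0.   5.4] T [-0.27  1.88 -0.03] w 0.05471636314003721
```

Not at the stop yet; the push is steady at 6 N. I'll go on in small steps.

Call:
drive_tool(
  commands=[
    [0,1,0,0,0,0,-1],
    [0,2,0,0,0,0,-1],
    [0,2,0,0,0,0,-1],
  ],
)

```text
clock: 10.23
position: [0.6206, -0.1103, 0.0875]
tool_rot: [0.254, 0.961, 0.104, 0.03]
ft_force: [-2.2, 9.3, 0.4]
grip_width: 0.0555
```

```bash
python3 -c "
from h import *
st()"
```

```text
10.23 bedpos [-34.6   0.4   7.9] bedF [-8.1 -0.2  5.1] T [-0.24  2.16 -0.14] w 0.055467545377245894
```

Call:
drive_tool(
  commands=[
    [0,1,0,0,0,0,-1],
    [0,2,0,0,0,0,-1],
    [0,2,0,0,0,0,-1],
  ],
)

```text
clock: 10.48
position: [0.6206, -0.1102, 0.0876]
tool_rot: [0.253, 0.961, 0.105, 0.03]
ft_force: [-1.8, 11.4, -2.2]
grip_width: 0.0553
```

```bash
python3 -c "
from h import *
st()
a=save('top','t6.png');b=save('scene','s6.png')
A=cv2.resize(a[155:235,310:425],None,fx=4,fy=5)
B=cv2.resize(b[150:230,270:340],None,fx=4.8,fy=5)
cv2.imwrite('pics/c6.png',np.hstack([A,B])[:,:,::-1])"
```

```text
10.48 bedpos [-34.6   0.4   8. ] bedF [-11.1   0.7   3.8] T [-0.16  2.81 -0.18] w 0.0553423652397883
```

View pics/c6.png

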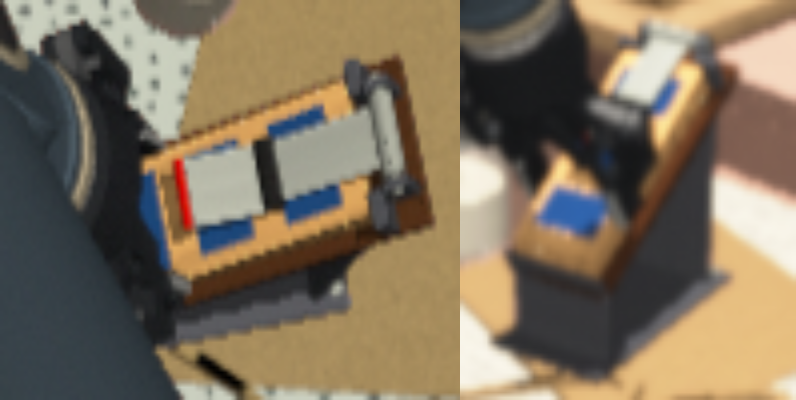

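Position froze at -34.6 mm while the push rose from 6 to 11 N, so the upper end is at the stop. In the picture the front edge lies against the posts at (365,75) and (385,215), and the board is flush with the bed sides. I'll ease the push and open.

Call:
drive_tool(
  commands=[
    [0,-1,0,0,0,0,-1],
    [0,-1.5,0,0,0,0,-1],
    [0,-1.5,0,0,0,0,0.4],
    [0,-1.5,0,0,0,0,1],
    [0,-1.5,0,0,0,0,1],
  ],
)

```text
clock: 11.0
position: [0.6208, -0.116, 0.0889]
tool_rot: [0.258, 0.96, 0.102, 0.029]
ft_force: [0.1, -0.3, -0.7]
grip_width: 0.0817
```

Call:
drive_tool(
  commands=[
    [0,0,0,0,0,0,1],
    [0,0,0,0,0,0,1],
    [0,0,0,0,0,0,1],
    [0,0,0,0,0,0,1],
  ],
)

```text
clock: 11.33
position: [0.621, -0.1143, 0.0887]
tool_rot: [0.257, 0.96, 0.103, 0.029]
ft_force: [0.2, 0.3, -0.3]
grip_width: 0.0856
```

```bash
python3 -c "
from h import *
st()"
```

```text
11.33 bedpos [-30.6  -0.1   6.9] bedF [-0.4  0.2 -0.1] T [0.04 0.49 0.04] w 0.08557835382964975
```

Call:
drive_tool(
  commands=[
    [0,0,-10,0,0,0,1],
    [0,0,-25,0,0,0,1],
    [0,0,-50,0,0,0,1],
    [0,0,-85,0,0,0,1],
    [0,0,-120,0,0,0,1],
  ],
)

```text
clock: 11.75
position: [0.6073, -0.0541, 0.1944]
tool_rot: [0.257, 0.96, 0.103, 0.029]
ft_force: [1.0, 0.3, 0.8]
grip_width: 0.0852
```

Call:
drive_tool(
  commands=[
    [0,-40,-20,0,0,0,1],
    [0,-80,-35,0,0,0,1],
    [0,-115,-50,0,0,0,1],
    [0,-150,-60,0,0,0,1],
    [0,-170,-60,0,0,0,1],
  ],
)

```text
clock: 12.17
position: [0.5691, 0.1256, 0.1611]
tool_rot: [0.254, 0.961, 0.107, 0.032]
ft_force: [-0.4, 0.7, 0.6]
grip_width: 0.0851
```

```bash
python3 -c "
from h import *
st()
a=save('top','t7.png');b=save('scene','s7.png')
A=cv2.resize(a[155:235,315:425],None,fx=5,fy=5)
B=cv2.resize(b[150:230,270:320],None,fx=5,fy=5)
cv2.imwrite('pics/c7.png',np.hstack([A,B])[:,:,::-1])"
```

```text
12.17 bedpos [-206.9    0.4  192.3] bedF [-0.4 -0.2  0.9] T [0.02 0.52 0.03] w 0.08508046612933981
```

View pics/c7.png

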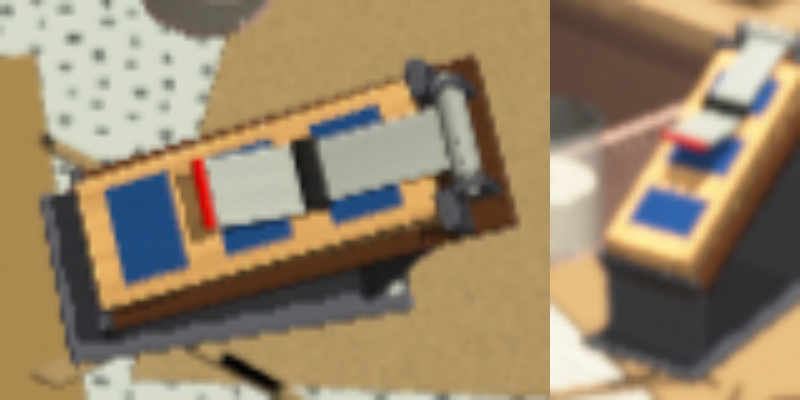

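The final crop shows the blue board flat on the red one under the arm, lower corners at (80,182) and (107,310), upper end at the posts. I'll check it numerically, along with whether it's steady and the other objects are unmoved.

Run:
```python
from h import *
def rp(cam,uv,P,n):
    c=manip.get_calibration(cam);Rm=np.array(c['R']);o=-Rm.T@np.array(c['t']);d=Rm.T@np.linalg.inv(np.array(c['mtx']))@np.array([*uv,1.]);return o+d*(n@(P-o))/(n@d)
r=lambda u,v:(315+u/5-.4,155+v/5-.4)
for uv in((80,182),(107,310),(148,229),(405,80),(437,200)):print(np.round(BR.T@(rp('top',r(*uv),bed(0,0,20),BR[:,2])-O)*1e3,1))
a0=cv2.imread('pics/s0.png').astype(int);a=save('scene','s8.png')[:,:,::-1].astype(int);b=cv2.imread('pics/s7.png').astype(int)
print('steady',abs(a-b)[145:230,270:340].mean())
for n in ('gel_bottle','candle_jar','stapler','tape_roll','yellow_board_centre','blue_board_centre'):
    print(n,[np.round(d['location'],3).tolist() for d in manip.boxes_of('scene',n)[:1]])
for n,(u,v) in dict(yellow=(215,297),stapler=(327,264),tape=(370,239),candle=(268,187),bottle=(228,195)).items():print(n,abs(a-a0)[v-12:v+12,u-12:u+12].mean().round(1))
```

```text
[-72.5  26.7  20. ]
[-72.  -31.7  20. ]
[-46.2  -2.   20. ]
[74.3 28.8 20. ]
[ 75.4 -22.8  20. ]
steady 0.32789915966386557
gel_bottle [[0.753, 0.044, 0.047]]
candle_jar [[0.75, -0.12, 0.062]]
stapler [[0.368, 0.03, 0.026]]
tape_roll [[0.376, -0.148, 0.017]]
yellow_board_centre [[0.466, 0.303, 0.015]]
blue_board_centre [[0.619, -0.117, 0.103]]
yellow 24.5
stapler 13.0
tape 2.8
candle 16.2
bottle 37.8
```

Call:
drive_tool(
  commands=[
    [0,0,-40,0,0,0,1],
    [-40,0,-80,0,0,0,1],
    [-80,0,-110,0,0,0,1],
    [-110,0,-130,0,0,0,1],
    [-120,0,-140,0,0,0,1],
  ],
)

```text
clock: 13.03
position: [0.4355, 0.1606, 0.2821]
tool_rot: [0.257, 0.96, 0.103, 0.03]
ft_force: [1.0, 0.8, -0.5]
grip_width: 0.0853
```

Run:
```python
from h import *
b=save('scene','s9.png')[:,:,::-1].copy();a=cv2.imread('pics/s0.png')
def yc(i):
    m=cv2.inRange(cv2.cvtColor(i,cv2.COLOR_BGR2HSV),(22,150,120),(35,255,255));m[:270]=0;m[330:]=0;m[:,:180]=0;m[:,250:]=0
    p=np.argwhere(m);return p.mean(0),len(p)
print(yc(a),yc(b))
for n,(u0,v0,u1,v1) in dict(bottle=(215,168,242,222),candle=(255,168,282,206),stapler=(303,245,350,283),tape=(350,224,392,253)).items():
    r=cv2.matchTemplate(b[v0-8:v1+8,u0-8:u1+8],a[v0:v1,u0:u1],cv2.TM_CCOEFF_NORMED);m=cv2.minMaxLoc(r);print(n,m[1],np.array(m[3])-8)
cv2.imwrite('pics/c9.png',np.hstack([cv2.resize(a[140:330,140:400],None,fx=1.53,fy=2.2),cv2.resize(b[140:330,140:400],None,fx=1.53,fy=2.2)]))
```

```text
(array([296.22033898, 214.09745763]), 472) (array([290.08208955, 216.73880597]), 134)
bottle 0.9999113082885742 [0 0]
candle 0.9829485416412354 [0 0]
stapler 0.9999179244041443 [0 0]
tape 0.9998507499694824 [0 0]
```

View pics/c9.png

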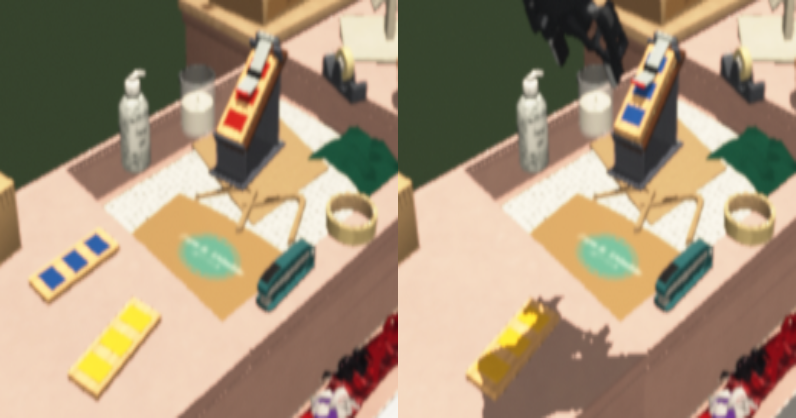

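Before and after match: bottle, candle, stapler and tape haven't moved. The yellow board is in the same place at (115,345) but lies in the arm's shadow. The blue board sits in the holder under the arm.

```bash
python3 -c "
from station import manip
print(manip.sign_off())"
```

```text
the job is handed in; nothing more can be done
None
```

The blue board is now tucked under the sprung arm, bands up, on top of the red board with its upper end against the stop. I handed the job in at about 13 s of the 35 s allowed.

**How it went:** I gripped the board across its width and laid it on the red board just below the lip. I then slid it up with a push of 6–10 N. At the stop the position froze while the push rose to 11 N. I eased off, opened the gripper, backed straight out and moved the arm clear.

**Last checks:**
- **Held in place:** The holder area looked the same in two pictures taken just after release. The board looks flat under the arm.
- **Other objects:** The bottle, candle, stapler and tape roll matched their starting pictures with no shift.
- **Red board:** It is hidden under the blue one, so I could not check its position directly after the slide.
- **Yellow board:** My colour check on it was inconclusive because the arm's shadow fell across it. By eye it is in its original spot, and the arm never came near it.
- **Squareness:** The top camera put the blue board's lower end about 2 mm off the centreline. Just before the slide, the other camera suggested a few millimetres the other way. That is within my measuring error, so I left it.

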